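# Next part under the bench magnifier

## Task

Make the inspection bench ready for the next part: first put every flanged sleeve that stands on the grey mat into the open drawer and slide the drawer fully shut; then set the ribbed brass pump cover flat, hub up, in the middle of the white circle on the mat; and last swing the magnifier arm, which stays where it is let go and can be moved out of the way meanwhile, so that its lens stands centred over the cover. Leave the red dish, the bearing ring and the screwdriver where they are.

Things in the scene. Friction and masses are not known exactly. Their poses are not given: they have to be found in the camera images.
- sleeve0: bare steel flanged sleeve (2 to 4 present, all alike), standing flange down on the mat: round flange 60 mm across, 8 mm thick; above it a round barrel 36 mm across; 66 mm high in all; bore 24 mm across, open at the top; about 0.3 kg. Origin: centre of the flange's underside; z up the barrel. Absent ones read None
- sleeve1: bare steel flanged sleeve (2 to 4 present, all alike), standing flange down on the mat: round flange 60 mm across, 8 mm thick; above it a round barrel 36 mm across; 66 mm high in all; bore 24 mm across, open at the top; about 0.3 kg. Origin: centre of the flange's underside; z up the barrel. Absent ones read None
- sleeve2: bare steel flanged sleeve (2 to 4 present, all alike), standing flange down on the mat: round flange 60 mm across, 8 mm thick; above it a round barrel 36 mm across; 66 mm high in all; bore 24 mm across, open at the top; about 0.3 kg. Origin: centre of the flange's underside; z up the barrel. Absent ones read None
- sleeve3: bare steel flanged sleeve (2 to 4 present, all alike), standing flange down on the mat: round flange 60 mm across, 8 mm thick; above it a round barrel 36 mm across; 66 mm high in all; bore 24 mm across, open at the top; about 0.3 kg. Origin: centre of the flange's underside; z up the barrel. Absent ones read None
- cover: brass-coloured ribbed pump cover lying right of the mat: flat disc 150 mm across, 12 mm thick (18 mm over the ribs), with a round hub in the middle 50 mm across whose top is 55 mm above the underside; about 0.65 kg. Grip it by the hub. Origin: centre of its underside; z up
- mark (a point): centre of the white circle (158 mm across) drawn on the grey inspection mat (220 x 220 mm, 3 mm thick, fixed), at the mat's upper face. Its x axis points away from the robot towards the magnifier's post, y along the mat's other edge. It lies directly under the circle that the lens can swing along
- magnifier: magnifier arm with a round lens (white frame 130 mm across, 15 mm thick), level, 200 mm above the bench; bars a gripper's way to what is below. Origin: the lens's centre; x points along the arm to its fixed upright post beyond the mat, whose axis is 300 mm from the origin; z up. The arm swings level about the post (1.2 rad either way from -x), needs 1.5 N at the knob, stays where left
- grip (a point): upright black knob on the lens frame, on the side of the lens away from the post, 372 mm from the post's axis: round, 22 mm across, standing from 193 to 245 mm above the bench; this point is at 230 mm, on its axis. Grip or push it to swing the arm
- unit_drawer0 (a joint): opening of the drawer, m: 0 is fully shut, it starts open by 0.165 to 0.185 (stop at 0.19). Slides with about 1 N of friction
- drawer_floor (a point): middle of the front edge of the drawer's inner floor, 22 mm above the bench, moving with the drawer. x points into the unit (the way it shuts), y across. Inside: 0 to 225 mm along x, 218 along y; walls 76 mm, front panel 86 mm above the floor. The grey unit is 120 mm high; floor with x above (opening - 6 mm) is under its top. Four sleeves fit standing, at x 37 and 112 mm, y +-50 mm
- unit_drawer0_handle (a point): middle of the drawer's steel bar handle, a level bar about 10 mm thick and 120 mm long along the drawer's y, 35 mm off the front panel, about 82 mm above the bench; same axes as drawer_floor. It can be pinched from above with the fingers some 30 mm apart, or pushed
- dish: red plastic dish, 90 mm wide, 30 mm high; bystander; origin: underside
- bearing: dark steel bearing ring, 72 mm wide, 20 mm high, lying flat; bystander; origin: underside
- screwdriver: screwdriver lying near the cover; bystander; origin: underside

How it is judged (in metres and radians):
On the way, in this order (a step that is already met when the one before it is completed fails the run):
1. all the sleeves lie in the drawer and it is shut (x of sleeve0 in the frame of drawer_floor between -0.001 and 0.226 m and y of sleeve0 in the frame of drawer_floor between -0.11 and 0.11 m and z of sleeve0 in the frame of drawer_floor between -0.01 and 0.065 m and x of sleeve1 in the frame of drawer_floor between -0.001 and 0.226 m and y of sleeve1 in the frame of drawer_floor between -0.11 and 0.11 m and z of sleeve1 in the frame of drawer_floor between -0.01 and 0.065 m and x of sleeve2 in the frame of drawer_floor between -0.001 and 0.226 m and y of sleeve2 in the frame of drawer_floor between -0.11 and 0.11 m and z of sleeve2 in the frame of drawer_floor between -0.01 and 0.065 m and x of sleeve3 in the frame of drawer_floor between -0.001 and 0.226 m and y of sleeve3 in the frame of drawer_floor between -0.11 and 0.11 m and z of sleeve3 in the frame of drawer_floor between -0.01 and 0.065 m and value of joint unit_drawer0 below 0.008 m), for 0.2 s.
2. the cover lies flat in the middle of the circle on the mat, hub up, let go (horizontal distance between cover and mark below 0.02 m and angle between cover's own z axis and vertical below 0.1 rad and height (world z) of cover below 0.012 m and contact force between cover and the fingers below 0.1 N), for 0.2 s.
At the end, for the whole second after the job is handed in: every sleeve present is inside the drawer, which is shut to within 8 mm; the cover lies flat, hub up, on the mat with its centre within 20 mm of the circle's; the lens's centre stands at rest within 20 mm (seen from above) of the cover's centre (all of step 1 and horizontal distance between cover and mark below 0.02 m and angle between cover's own z axis and vertical below 0.1 rad and height (world z) of cover below 0.012 m and horizontal distance between magnifier and cover below 0.02 m and linear speed of each of magnifier, cover below 0.02 m/s); the robot touches nothing.
It fails at once if a bystander (dish, bearing, screwdriver) moved more than 60 mm (distance of any of dish, bearing, screwdriver from where it was at the start of the episode above 0.06 m).
Of sleeve0, sleeve1, sleeve2, sleeve3 only 2 to 4 are there at a start; the rules pass over those that are not, and their reading is None.
At some moment in a run one of sleeve0, sleeve1, sleeve2, sleeve3 may be knocked a few centimetres aside while the robot is not near it.
Once in a run the grip may slacken for a moment while it holds something.
It also fails if it takes over 210 s, if anything falls off the work surface, if the arm or the gripper's body presses on something with over 40 N, if the wrist force passes 120 N, or if a joint passes its speed limit or range.

## Robot

A 7-joint arm with a two-finger parallel gripper is mounted at the origin on the work surface. World frame = base frame: x ahead of the robot, y to its left, z up, the work surface at z = 0. Lengths are in mm, angles in degrees, forces in N, time in s.
With the tool pointing down it reaches from about 425 to 875 mm from the base axis. Payload 8.4 kg.
Tool frame: the origin (TCP) lies at the very end of the fingers, on their centre line; the grasp point (between the pads) lies 19 mm behind it; z points along the fingers, y is the line along which they close (so a half turn about z gives the same grasp; the last joint's range is limited). The gripper opens to 87 mm and grips with 3 to 60 N. Pads are 19 mm wide; open, the fingers measure 117 mm over their backs; the gripper's body (75 mm by 190 mm) begins 51 mm behind the grasp point.
Start: joints at [65.707, 19.091, 2.286, 83.961, -0.768, 76.965, -3.352], TCP at [207.405, -615.993, 222.546] pointing down, gripper open.
Joint ranges: [-147.57, 147.57], [-21.85, 119.76], [-74.77, 79.35], [14.55, 137.4], [-85.83, 265.84], [4.83, 119.75], [-152.11, 152.11]. Speed limits (degrees/s): [127.2, 127.2, 159.86, 159.86, 180, 180, 180].

## Interface

Orientations are given as a 3x3 rotation matrix whose columns are the frame's x, y, z axes.
In Python, from workcell import manip gives the robot as it stands. The module is installed in compiled form; this text tells all that it offers.
- The arm moves only by the tool play_rows, never from a script. Its argument "moves" is a list of rows, each an object with "delta_pos": the shift along the tool's x, y, z in mm, a list of three; "spin": the turn about the tool's z in rad. In form: [{"delta_pos": [x, y, z], "spin": spin}, ...]. A call has 1 to 20 rows; each row is the pose to reach, as a shift and turn from the pose commanded when the call began, along the tool's axes at that moment; what a row does not reach only later rows make up. A row lasts 1/8 s, in which the tool goes at most 62.5 mm and 10.7 degrees, less where a joint would pass 70% of its speed; a pose out of reach is approached as far as the arm can. A call with a gripper value outside its range is refused whole. "claw" is the closure, from -1 (fully open) to 1 (shut), set as the call begins (left out, the last holds). The fingers move at their own pace and stop on an object; the grip force is fixed at half the most. Time passes only in rows, so rows that repeat a pose let the fingers close. It gives the time, the measured TCP pose, the force, the opening and the grip force at its end, in the units of the state.
- manip.get_state(): the state, without advancing time (a new reading comes with each control period).
- manip.get_image(name): name is "scene" or "top" or "wrist"; returns the picture (420x560x3 uint8, red, green, blue); there is no depth.
- manip.calibration(name): a dict with "camera_matrix" (3x3 intrinsics, pixels), "cam_to_world" (4x4, takes a point from camera to world coordinates). Camera axes: x right, y down, z forward; pixel columns grow to the right and rows downward; lengths in mm; the calibration is good to about 2 mm. The wrist camera is an equidistant fisheye: a pixel r from the principal point sees the ray r / f radians off the axis. A picture is of the moment at which its call begins: read the wrist's pose just before it. calibration takes no time and is no camera call; for the wrist camera it gives the pose at the moment of the call.
- manip.sign_off(): hands the job in; it is judged then, once.
Trained networks look in the newest picture that a camera, given by its name, has taken for a name from the list of things; names that differ only in an ending like _2 or _b are one class to them, and where a whole thing is asked for, a point or a joint stands for the part that bears it (a point fixed in the world has none). Each returns a list of dicts, best first, with "score" (0 to 1); they miss things now and then, are a little off and sometimes report something else, mostly with a low value. They report only what shows in the picture. A call takes as long as a camera call.
- manip.look_for(camera, thing): "pixel" ([column, row] in pixels, amid what is visible of it).
- manip.trace(camera, thing): "pixels" (420x560 bool, what is visible of it) and "pixel" ([column, row] in pixels, amid what is visible of it).
The state is a dict: "clock": time; "joint_pos": joint angles; "joint_velocities": joint speeds; "tau": joint torques, N m; "tcp_pos": TCP position; "orientation": TCP orientation; "ft_force": force on the tool from outside, world axes, zero at the start; "wrist_torque": the same for the moment, N m; "gripper_width": finger opening in mm; "grip_force": force on a finger pad.
Only numpy, scipy, OpenCV 4.12 (cv2) and the standard library are available. Lean on these libraries where they do the work, as an engineer would, in place of code of your own. Each camera call takes 0.05 s, during which the arm holds its last target. There are 200 camera calls.

## Working session

There is one attempt and no reset: what is moved stays moved. The work goes in short steps, Python scripts to look and compute and a tool call to move; the robot and the scene stay as the last step left them, time stands still between calls to the robot, and variables do not carry over. Pictures are saved under pics/ and viewed, at most 14 in all, crops included, and the job is handed in when it is done.

Besides the shell and the picture viewer there is one more tool, called after "Call:" as name([rows], argument=value, ...), one row to a line, values as JSON. play_rows: Moves the arm, as the interface text tells. Its arguments: {"type":"object","properties":{"moves":{"type":"array"},"claw":{"type":"number"}},"required":["moves"]}

```bash
mkdir -p pics
cat > h.py <<'E'
import numpy as np, cv2
from workcell import manip
def save(cam,fn):
    im=manip.get_image(cam); cv2.imwrite('pics/'+fn,im[:,:,::-1].copy()); return im
def ray(cam,px,cal=None):
    c=cal or manip.calibration(cam); K=np.array(c["camera_matrix"]); T=np.array(c["cam_to_world"])
    x=(px[0]-K[0,2])/K[0,0]; y=(px[1]-K[1,2])/K[1,1]
    if cam=="wrist":
        r=np.hypot(x,y); d=np.array([0,0,1.]) if r<1e-9 else np.array([x/r*np.sin(r),y/r*np.sin(r),np.cos(r)])
    else: d=np.array([x,y,1.])
    return T[:3,3],T[:3,:3]@d
def at(cam,px,z,cal=None):
    o,d=ray(cam,px,cal); return (o+d*(z-o[2])/d[2]).round(1)
def proj(cam,p,cal=None):
    c=cal or manip.calibration(cam); K=np.array(c["camera_matrix"]); T=np.array(c["cam_to_world"])
    q=T[:3,:3].T@(np.array(p)-T[:3,3])
    if cam=="wrist":
        r=np.hypot(q[0],q[1]); th=np.arctan2(r,q[2]); x,y=q[0]/r*th,q[1]/r*th
    else: x,y=q[0]/q[2],q[1]/q[2]
    return [round(K[0,0]*x+K[0,2],1),round(K[1,1]*y+K[1,2],1)]
def st():
    s=manip.get_state(); print(s["clock"],np.round(s["tcp_pos"],1),np.round(s["orientation"],3).tolist(),s["gripper_width"],s["grip_force"],np.round(s["ft_force"],1)); return s
def todelta(target,s=None):
    s=s or manip.get_state(); return (np.array(s["orientation"]).T@(np.array(target)-np.array(s["tcp_pos"]))).round(1)
E
python3 - <<'E'
from h import *
st()
for c in ("scene","top"):
    save(c,c+"0.png"); k=manip.calibration(c); print(np.round(k["cam_to_world"],2).tolist(),np.round(k["camera_matrix"],1).tolist())
for t,z in (("sleeve0",66),("cover",55),("magnifier",207),("grip",230),("drawer_floor",22),("unit_drawer0_handle",82),("dish",15),("bearing",20),("screwdriver",10)):
    print(t,[(np.round(d["pixel"]).tolist(),round(d["score"],2),at("top",d["pixel"],z).tolist()) for d in manip.look_for("top",t)])
E
```

```text
0.0 [ 207.2 -615.6  221.6] [[0.948, 0.319, -0.001], [0.319, -0.948, 0.002], [-0.0, -0.002, -1.0]] 87.47210188529726 0.0 [ 0.2 -0.  -0.8]
[[0.64, 0.4, -0.66, 1386.08], [0.77, -0.36, 0.53, -725.31], [-0.02, -0.84, -0.54, 853.36], [0.0, 0.0, 0.0, 1.0]] [[472.7, 0.0, 295.1], [0.0, 472.7, 213.6], [0.0, 0.0, 1.0]]
[[0.02, -0.98, 0.19, 287.23], [-1.0, -0.02, 0.01, -7.09], [-0.0, -0.19, -0.98, 1390.24], [0.0, 0.0, 0.0, 1.0]] [[491.7, 0.0, 282.2], [0.0, 491.7, 212.5], [0.0, 0.0, 1.0]]
sleeve0 [([310.0, 181.0], 0.85, [632.2, -72.8, 66.0]), ([275.0, 179.0], 0.42, [635.7, 25.6, 66.0])]
cover [([422.0, 248.0], 0.94, [454.8, -381.4, 55.0])]
magnifier [([256.0, 167.0], 0.69, [629.2, 68.8, 207.0])]
grip [([257.0, 163.0], 0.85, [633.0, 66.0, 230.0]), ([275.0, 180.0], 0.36, [589.3, 21.5, 230.0])]
drawer_floor [([184.0, 184.0], 0.59, [626.9, 286.9, 22.0])]
unit_drawer0_handle [([182.0, 189.0], 0.89, [598.7, 276.4, 82.0])]
dish [([319.0, 272.0], 0.94, [384.7, -103.6, 15.0])]
bearing [([182.0, 182.0], 0.19, [632.1, 291.6, 20.0])]
screwdriver [([426.0, 179.0], 0.76, [662.1, -412.0, 10.0])]
```

View pics/top0.png

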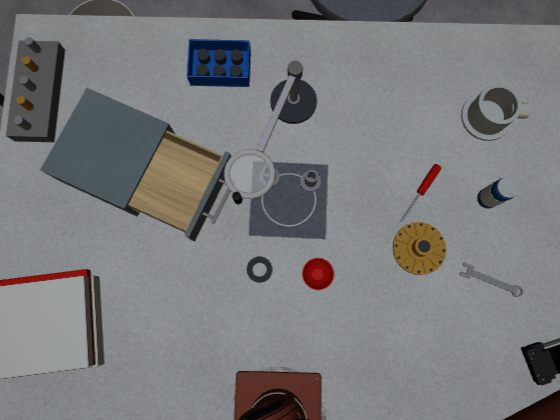

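View pics/scene0.png

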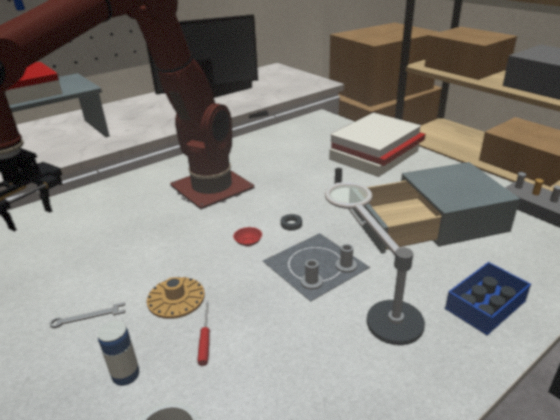

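Top view: the mat is centred at about (289,200), with a sleeve at (311,180) and a second one half under the lens near (266,175). The lens is at (250,174), the knob at (237,198), the post base at (293,101), the open drawer at (180,185) and the cover at (421,248). The scene view shows two sleeves, at (312,272) and (346,256).

Run:
```python
from h import *
im=cv2.imread('pics/top0.png'); cv2.imwrite('pics/crop0.png',cv2.resize(im[60:250,150:345],None,fx=3,fy=3,interpolation=cv2.INTER_CUBIC))
s=manip.get_image("scene")
for t,z in (("sleeve0",33),("grip",230)):
    print(t,[(np.round(d["pixel"]).tolist(),round(d["score"],2),at("scene",d["pixel"],z).tolist()) for d in manip.look_for("scene",t)])
manip.get_image("top")
for t in ("magnifier","unit_drawer0_handle","bearing"):
    for d in manip.trace("top",t)[:1]:
        ys,xs=np.nonzero(d["pixels"]); print(t,d["score"],xs.min(),xs.max(),ys.min(),ys.max(),cv2.minAreaRect(np.c_[xs,ys].astype(np.float32)))
```

```text
sleeve0 [([346.0, 260.0], 0.84, [666.6, 32.6, 33.0]), ([314.0, 277.0], 0.78, [661.9, -81.4, 33.0])]
grip [([363.0, 205.0], 0.69, [709.9, 38.1, 230.0]), ([399.0, 214.0], 0.39, [795.6, 75.6, 230.0])]
magnifier 0.78 224 302 61 203 ((260.9803161621094, 130.38360595703125), (50.507144927978516, 153.22052001953125), 15.030430793762207)
unit_drawer0_handle 0.68 129 231 131 240 ((186.09652709960938, 183.93380737304688), (86.18299102783203, 95.79436492919922), 25.820993423461914)
bearing 0.88 247 272 258 282 ((259.5, 269.5), (24.041629791259766, 24.041629791259766), 45.0)
```

View pics/crop0.png

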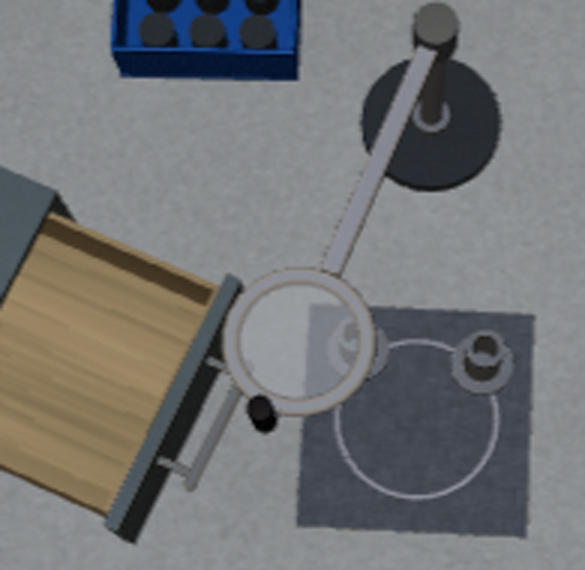

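Crop: circle centre (417,419), flanges at (483,361) and (357,347), lens (300,341), knob top (260,407), post base (430,122). The drawer front panel runs from (235,275) to (118,530), and the handle bar from (235,388) to (191,488).

Run:
```python
from h import *
c=manip.calibration("top")
for n,p,z in (("mat1",(309,303),3),("mat2",(534,315),3),("mat3",(526,537),3),("mat4",(297,525),3),("circ",(417,419),3),("slA fl",(483,361),11),("slB fl",(357,347),11),("lens",(300,341),207),("knobtop",(260,407),245),("postbase",(430,122),15),("posttop",(435,22),245),
 ("han1",(235,388),87),("han2",(191,488),87),("panel in top 1",(218,300),108),("pan1",(237,275),108),("pan2",(115,527),108),("unit top corner",(55,192),120),("wallcorner inner",(212,293),98),("wallL far",(50,218),98)):
    print(n,at("top",(p[0]/3+150,p[1]/3+60),z,c))
```

```text
mat1 [705.9  91.9   3. ]
mat2 [ 698.6 -128.     3. ]
mat3 [ 480.2 -121.6    3. ]
mat4 [486.7  95.8   3. ]
circ [592.2 -16.    3. ]
slA fl [649.1 -78.4  11. ]
slB fl [660.4  43.4  11. ]
lens [611.4  83.7 207. ]
knobtop [546.  110.7 245. ]
postbase [891.6 -22.6  15. ]
posttop [879.9 -22.6 245. ]
han1 [598.9 150.4  87. ]
han2 [505.9 185.8  87. ]
panel in top 1 [675.2 166.8 108. ]
pan1 [699.1 150.6 108. ]
pan2 [466.2 247.6 108. ]
unit top corner [770.2 318.  120. ]
wallcorner inner [684.7 173.9  98. ]
wallL far [753.3 326.6  98. ]
```

```bash
cat >> h.py <<'E'
def plan(x,y,z,yaw=None):
    s=manip.get_state(); R=np.array(s["orientation"]); sp=0
    if yaw is not None:
        cur=np.degrees(np.arctan2(R[1,1],R[0,1])); d=(yaw-cur+90)%180-90; sp=round(-np.radians(d),3)
    print("plan",todelta((x,y,z),s).tolist(),"spin",sp,"alt",round(sp-np.sign(sp)*np.pi,3),"j7",np.round(s["joint_pos"][6],1))
E
python3 -c "
from h import *
plan(543,109,300,69.4)"
```

```text
plan [549.4, -580.0, -77.4] spin 0.684 alt -2.458 j7 -3.4
```

Call:
play_rows([
  {"delta_pos": [40,-40,-60],"spin": 0.1},
  {"delta_pos": [85,-85,-77],"spin": 0.2},
  {"delta_pos": [125,-130,-77],"spin": 0.3},
  {"delta_pos": [165,-175,-77],"spin": 0.4},
  {"delta_pos": [205,-215,-77],"spin": 0.5},
  {"delta_pos": [245,-258,-77],"spin": 0.6},
  {"delta_pos": [285,-300,-77],"spin": 0.684},
  {"delta_pos": [325,-343,-77],"spin": 0.684},
  {"delta_pos": [365,-385,-77],"spin": 0.684},
  {"delta_pos": [405,-428,-77],"spin": 0.684},
  {"delta_pos": [445,-470,-77],"spin": 0.684},
  {"delta_pos": [485,-512,-77],"spin": 0.684},
  {"delta_pos": [520,-550,-77],"spin": 0.684},
  {"delta_pos": [549,-580,-77],"spin": 0.684},
  {"delta_pos": [549,-580,-77],"spin": 0.684},
  {"delta_pos": [549,-580,-77],"spin": 0.684},
  {"delta_pos": [549,-580,-77],"spin": 0.684},
])

```text
clock: 3.02
tcp_pos: [542.6, 107.5, 299.7]
orientation: [[0.935, -0.353, 0.0], [-0.353, -0.935, -0.001], [0.0, 0.001, -1.0]]
ft_force: [-0.2, -0.5, 0.8]
gripper_width: 87.0
grip_force: 0.0
```

Run:
```python
from h import *
st(); c=manip.calibration("wrist"); print(np.round(c["cam_to_world"],2).tolist(),np.round(c["camera_matrix"],1).tolist())
save("wrist","w0.png")
for d in manip.look_for("wrist","grip")[:2]: print(d["pixel"],d["score"],at("wrist",d["pixel"],225,c))
for d in manip.look_for("wrist","sleeve0")[:4]: print(d["pixel"],d["score"],at("wrist",d["pixel"],33,c))
print(proj("wrist",(543,109,245),c))
plan(543,109,217,69.4)
```

```text
3.025 [542.6 107.5 299.7] [[0.935, -0.353, 0.0], [-0.353, -0.935, -0.001], [0.0, 0.001, -1.0]] 87.01052124724691 0.0 [-0.2 -0.5  0.8]
[[-0.35, -0.91, -0.24, 607.95], [-0.94, 0.34, 0.09, 84.47], [0.0, 0.25, -0.97, 461.85], [0.0, 0.0, 0.0, 1.0]] [[325.2, 0.0, 280.7], [0.0, 325.2, 214.7], [0.0, 0.0, 1.0]]
[277.1, 122.2] 0.64 [615.2  84.4 225. ]
[380.3, 67.8] 0.71 [646.2 -72.9  33. ]
[np.float64(280.6), np.float64(232.2)]
plan [-0.1, -1.2, 82.8] spin -0.001 alt 3.141 j7 -131.1
```

View pics/w0.png

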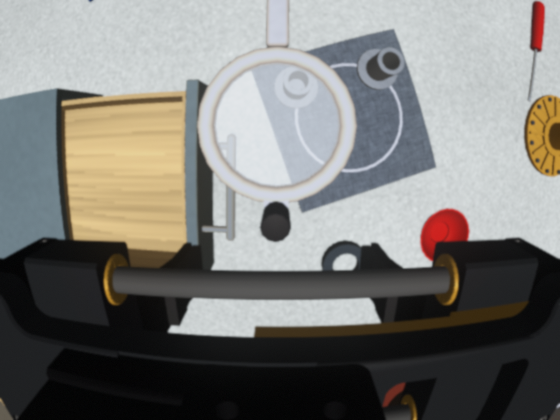

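Wrist view: the knob top is at about (276,228) against a predicted (281,232), so it agrees within about 3 mm. The lens is at (277,122), with both sleeves at (297,85) and (385,65).

Call:
play_rows([
  {"delta_pos": [0,0,30],"spin": 0},
  {"delta_pos": [0,0,60],"spin": 0},
  {"delta_pos": [0,0,83],"spin": 0},
  {"delta_pos": [0,0,83],"spin": 0},
])

```text
clock: 3.68
tcp_pos: [541.7, 108.1, 215.3]
orientation: [[0.936, -0.352, -0.003], [-0.352, -0.936, -0.001], [-0.002, 0.001, -1.0]]
ft_force: [0.1, -0.1, 0.6]
gripper_width: 86.7
grip_force: 0.0
```

Call:
play_rows([
  {"delta_pos": [0,0,0],"spin": 0},
  {"delta_pos": [0,0,0],"spin": 0},
  {"delta_pos": [0,0,0],"spin": 0},
  {"delta_pos": [0,0,0],"spin": 0},
  {"delta_pos": [0,0,0],"spin": 0},
  {"delta_pos": [0,0,0],"spin": 0},
  {"delta_pos": [0,0,0],"spin": 0},
], claw=1)

```text
clock: 4.55
tcp_pos: [542.6, 109.0, 216.6]
orientation: [[0.936, -0.352, -0.0], [-0.352, -0.936, 0.0], [-0.0, -0.0, -1.0]]
ft_force: [0.4, 0.7, -0.6]
gripper_width: 24.8
grip_force: 0.6
```

Run:
```python
from h import *
s=st(); p=np.array(s["tcp_pos"]); R=np.array(s["orientation"])
C=np.array([892,-23]); r=p[:2]-C; print(np.hypot(*r),np.degrees(np.arctan2(r[1],r[0])))
a0=np.arctan2(r[1],r[0]); rr=np.hypot(*r)
for i in range(1,13):
    a=np.radians(6*i); q=[*(C+rr*np.array([np.cos(a0+a),np.sin(a0+a)])),p[2]]
    print((R.T@(q-p)).round(0).tolist(),round(-a,2),np.round(q))
```

```text
4.55 [542.6 109.  216.6] [[0.936, -0.352, -0.0], [-0.352, -0.936, 0.0], [-0.0, -0.0, -1.0]] 24.813130693968752 0.5963122312095948 [ 0.4  0.7 -0.6]
373.45229304797846 159.3056879023394
[2.0, 39.0, -0.0] -0.1 [531.  72. 217.]
[8.0, 78.0, -0.0] -0.21 [523.  33. 217.]
[18.0, 115.0, -0.0] -0.31 [519.  -5. 217.]
[32.0, 152.0, -0.0] -0.42 [519. -45. 217.]
[50.0, 187.0, -0.0] -0.52 [523. -83. 217.]
[71.0, 220.0, -0.0] -0.63 [ 532. -122.  217.]
[95.0, 250.0, -0.0] -0.73 [ 544. -159.  217.]
[123.0, 278.0, -0.0] -0.84 [ 560. -194.  217.]
[153.0, 302.0, -0.0] -0.94 [ 580. -228.  217.]
[186.0, 324.0, -0.0] -1.05 [ 603. -260.  217.]
[221.0, 342.0, -0.0] -1.15 [ 629. -288.  217.]
[257.0, 356.0, -0.0] -1.26 [ 659. -314.  217.]
```

Call:
play_rows([
  {"delta_pos": [0,0,0],"spin": 0},
  {"delta_pos": [1,19,0],"spin": -0.05},
  {"delta_pos": [2,39,0],"spin": -0.1},
  {"delta_pos": [4,58,0],"spin": -0.16},
  {"delta_pos": [8,78,0],"spin": -0.21},
  {"delta_pos": [18,115,0],"spin": -0.31},
  {"delta_pos": [32,152,0],"spin": -0.42},
  {"delta_pos": [50,187,0],"spin": -0.52},
  {"delta_pos": [71,220,0],"spin": -0.63},
  {"delta_pos": [95,250,0],"spin": -0.73},
  {"delta_pos": [123,278,0],"spin": -0.84},
  {"delta_pos": [153,302,0],"spin": -0.94},
  {"delta_pos": [186,324,0],"spin": -1.05},
  {"delta_pos": [203,333,0],"spin": -1.1},
  {"delta_pos": [221,342,0],"spin": -1.15},
  {"delta_pos": [239,349,0],"spin": -1.2},
  {"delta_pos": [257,356,0],"spin": -1.26},
  {"delta_pos": [257,356,0],"spin": -1.26},
  {"delta_pos": [257,356,0],"spin": -1.26},
])

```text
clock: 6.92
tcp_pos: [657.6, -316.0, 216.6]
orientation: [[0.622, 0.783, -0.0], [0.783, -0.622, -0.001], [-0.001, 0.001, -1.0]]
ft_force: [-1.8, -3.7, 2.0]
gripper_width: 21.1
grip_force: 30.0
```

Call:
play_rows([
  {"delta_pos": [0,0,0],"spin": 0},
  {"delta_pos": [0,0,0],"spin": 0},
  {"delta_pos": [0,0,0],"spin": 0},
  {"delta_pos": [0,0,0],"spin": 0},
  {"delta_pos": [0,0,-50],"spin": 0},
  {"delta_pos": [0,0,-90],"spin": 0},
  {"delta_pos": [0,0,-90],"spin": 0},
], claw=-1)

```text
clock: 7.8
tcp_pos: [659.5, -314.7, 310.8]
orientation: [[0.621, 0.784, 0.006], [0.784, -0.621, -0.002], [0.002, 0.006, -1.0]]
ft_force: [-0.2, -0.6, -0.4]
gripper_width: 82.2
grip_force: 0.0
```

Run:
```python
from h import *
im=save("top","top1.png"); cv2.imwrite('pics/crop1.png',cv2.resize(im[60:250,150:345,::-1],None,fx=3,fy=3,interpolation=cv2.INTER_CUBIC))
c=manip.calibration("top")
for d in manip.trace("top","sleeve0"):
    ys,xs=np.nonzero(d["pixels"]); print(d["score"],d["pixel"],xs.min(),xs.max(),ys.min(),ys.max(),at("top",d["pixel"],33,c), at("top",(xs.mean(),ys.mean()),33,c))
plan(655,0,300,0)
```

```text
0.89 [268.4, 181.7] 259 279 165 186 [636.6  43.8  33. ] [653.4  41.1  33. ]
0.65 [310.6, 182.7] 301 320 170 191 [636.4 -76.2  33. ] [642.4 -75.5  33. ]
plan [244.6, -197.8, 6.5] spin -0.67 alt 2.472 j7 -24.8
```

View pics/crop1.png

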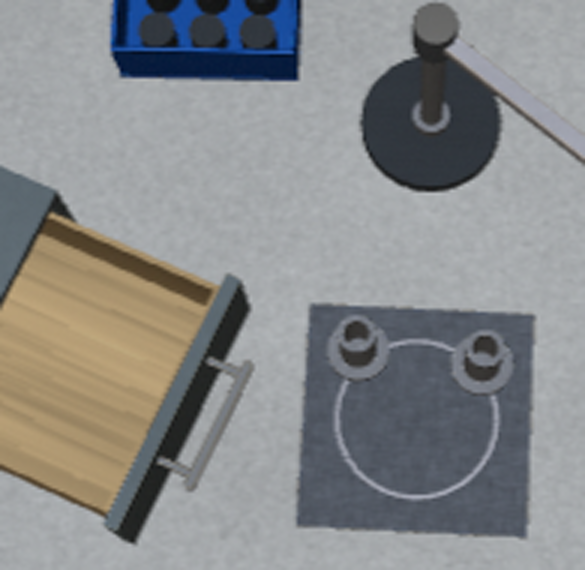

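Crop: the mat is clear. There are exactly two sleeves, with flanges at (357,347) and (483,361) and rims at (357,333) and (485,347). The handle bar runs from (250,368) to (191,488).

Run:
```python
from h import *
c=manip.calibration("top")
P={}
for n,p,z in (("slA fl",(483,361),11),("slA rim",(485,347),69),("slB fl",(357,347),11),("slB rim",(357,333),69),("h1",(250,368),85),("h2",(191,488),85),("pT1",(230,272),108),("pT2",(106,520),108),("wallfarR",(52,218),98),("wallnearR",(214,292),98)):
    P[n]=at("top",(p[0]/3+150,p[1]/3+60),z,c); print(n,P[n])
h=(P["h1"]+P["h2"])/2; d=P["h1"]-P["h2"]; print("handle",h,np.hypot(*d[:2]),np.degrees(np.arctan2(d[1],d[0])))
d=P["pT1"]-P["pT2"]; print("panel",(P["pT1"]+P["pT2"])/2,np.hypot(*d[:2]),np.degrees(np.arctan2(d[1],d[0])))
d=P["wallfarR"]-P["wallnearR"]; print(np.degrees(np.arctan2(d[1],d[0])))
plan(654,-78,180,-24)
```

```text
slA fl [649.1 -78.4  11. ]
slA rim [647.3 -77.1  69. ]
slB fl [660.4  43.4  11. ]
slB rim [658.1  41.7  69. ]
h1 [618.4 137.7  85. ]
h2 [506.2 186.1  85. ]
pT1 [701.8 157.1 108. ]
pT2 [472.2 255.9 108. ]
wallfarR [753.3 324.7  98. ]
wallnearR [685.7 172.1  98. ]
handle [562.3 161.9  85. ] 122.19410787758957 -23.334041276709783
panel [587.  206.5 108. ] 249.95519598520048 -23.28286665723889
66.10722236651037
plan [182.8, -150.2, 126.5] spin -0.251 alt 2.891 j7 -24.8
```

Call:
play_rows([
  {"delta_pos": [45,-37,0],"spin": -0.06},
  {"delta_pos": [90,-75,30],"spin": -0.12},
  {"delta_pos": [135,-113,70],"spin": -0.2},
  {"delta_pos": [178,-152,110],"spin": -0.26},
  {"delta_pos": [178,-154,140],"spin": -0.26},
  {"delta_pos": [178,-154,165],"spin": -0.26},
  {"delta_pos": [178,-154,165],"spin": -0.26},
])

```text
clock: 8.78
tcp_pos: [645.6, -79.6, 138.2]
orientation: [[0.398, 0.917, -0.006], [0.917, -0.398, 0.001], [-0.002, -0.006, -1.0]]
ft_force: [0.3, -0.0, 0.8]
gripper_width: 87.2
grip_force: 0.0
```

Run:
```python
from h import *
st(); c=manip.calibration("wrist"); manip.get_image("wrist")
for d in manip.trace("wrist","sleeve0"):
    ys,xs=np.nonzero(d["pixels"]); print(d["score"],d["pixel"],xs.min(),xs.max(),ys.min(),ys.max(),at("wrist",d["pixel"],36,c))
print(proj("wrist",(648,-78,36),c),proj("wrist",(660,43,36),c))
plan(648,-78,40,-23.4)
```

```text
8.775 [645.6 -79.6 138.2] [[0.398, 0.917, -0.006], [0.917, -0.398, 0.001], [-0.002, -0.006, -1.0]] 87.20714815653898 0.0 [ 0.3 -0.   0.8]
0.84 [240.2, 79.7] 206 275 43 112 [660.6  37.4  36. ]
0.57 [283.8, 211.0] 251 315 172 245 [649.4 -76.5  36. ]
[np.float64(282.9), np.float64(213.2)] [np.float64(236.9), np.float64(74.0)]
plan [1.9, -0.6, 101.7] spin -0.002 alt 3.14 j7 -32.3
```

Call:
play_rows([
  {"delta_pos": [2,0,35],"spin": 0},
  {"delta_pos": [2,0,70],"spin": 0},
  {"delta_pos": [2,0,102],"spin": 0},
  {"delta_pos": [2,0,102],"spin": 0},
  {"delta_pos": [2,0,102],"spin": 0},
])

```text
clock: 9.5
tcp_pos: [650.0, -77.9, 41.7]
orientation: [[0.399, 0.917, 0.002], [0.917, -0.399, -0.0], [0.001, 0.002, -1.0]]
ft_force: [0.6, -0.4, -0.4]
gripper_width: 86.9
grip_force: 0.0
```

Call:
play_rows([
  {"delta_pos": [0,0,0],"spin": 0},
  {"delta_pos": [0,0,0],"spin": 0},
  {"delta_pos": [0,0,0],"spin": 0},
  {"delta_pos": [0,0,0],"spin": 0},
  {"delta_pos": [0,0,0],"spin": 0},
  {"delta_pos": [0,0,0],"spin": 0},
  {"delta_pos": [0,0,0],"spin": 0},
], claw=1)

```text
clock: 10.38
tcp_pos: [648.6, -77.7, 39.5]
orientation: [[0.399, 0.917, -0.0], [0.917, -0.399, 0.0], [0.0, -0.0, -1.0]]
ft_force: [-0.7, 0.5, 0.1]
gripper_width: 35.4
grip_force: 30.0
```

Run:
```python
from h import *
st(); plan(648,-78,205); plan(564,292,205,-23.4); plan(564,292,63,-23.4)
```

```text
10.375 [648.6 -77.7  39.5] [[0.399, 0.917, -0.0], [0.917, -0.399, 0.0], [0.0, -0.0, -1.0]] 35.36185447732298 29.999597263522446 [-0.7  0.5  0.1]
plan [-0.5, -0.5, -165.5] spin 0 alt 0.0 j7 -35.2
plan [305.3, -225.0, -165.4] spin -0.002 alt 3.14 j7 -35.2
plan [305.3, -225.0, -23.4] spin -0.002 alt 3.14 j7 -35.2
```

Call:
play_rows([
  {"delta_pos": [0,0,-40],"spin": 0},
  {"delta_pos": [0,0,-85],"spin": 0},
  {"delta_pos": [0,0,-130],"spin": 0},
  {"delta_pos": [15,-12,-160],"spin": 0},
  {"delta_pos": [45,-35,-165],"spin": 0},
  {"delta_pos": [80,-60,-165],"spin": 0},
  {"delta_pos": [120,-88,-165],"spin": 0},
  {"delta_pos": [160,-118,-165],"spin": 0},
  {"delta_pos": [200,-147,-165],"spin": 0},
  {"delta_pos": [240,-177,-165],"spin": 0},
  {"delta_pos": [270,-199,-165],"spin": 0},
  {"delta_pos": [295,-217,-165],"spin": 0},
  {"delta_pos": [305,-225,-165],"spin": 0},
  {"delta_pos": [305,-225,-165],"spin": 0},
  {"delta_pos": [305,-225,-165],"spin": 0},
])

```text
clock: 12.25
tcp_pos: [564.8, 289.8, 204.3]
orientation: [[0.401, 0.916, -0.0], [0.916, -0.401, -0.001], [-0.001, 0.0, -1.0]]
ft_force: [0.7, -0.4, -2.6]
gripper_width: 35.2
grip_force: 30.0
```

Run:
```python
from h import *
st(); save("wrist","w1.png"); plan(564,292,61,-23.4)
c=manip.calibration("wrist"); u=np.array([.397,.918]);v=np.array([-.918,.397]);O=np.array([582.2,207.8])
for a,b in ((0,-109),(0,109),(165,-109),(165,109)): print(a,b,proj("wrist",(*(O+a*u+b*v),98),c),proj("wrist",(*(O+a*u+b*v),22),c))
```

```text
12.25 [564.8 289.8 204.3] [[0.401, 0.916, -0.0], [0.916, -0.401, -0.001], [-0.001, 0.0, -1.0]] 35.17993081583213 29.99960511457175 [ 0.7 -0.4 -2.6]
plan [1.9, -1.7, 143.4] spin -0.004 alt 3.138 j7 -67.3
0 -109 [np.float64(438.1), np.float64(280.1)] [np.float64(411.4), np.float64(253.0)]
0 109 [np.float64(215.9), np.float64(285.7)] [np.float64(228.0), np.float64(255.6)]
165 -109 [np.float64(455.3), np.float64(109.9)] [np.float64(421.7), np.float64(112.7)]
165 109 [np.float64(206.6), np.float64(101.8)] [np.float64(222.6), np.float64(107.9)]
```

View pics/w1.png

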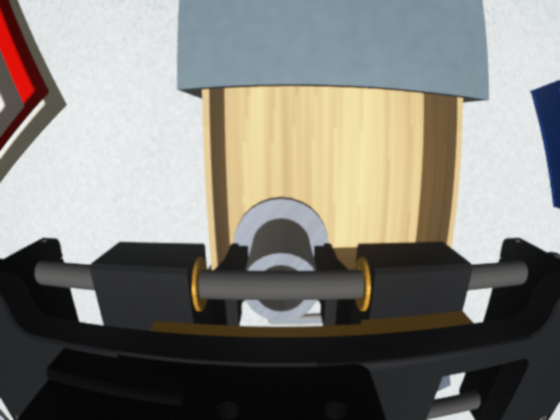

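Wrist view: the gripped sleeve's flange is at (282,240), inside the drawer walls (left 212, right 458), as predicted.

Call:
play_rows([
  {"delta_pos": [2,-2,40],"spin": 0},
  {"delta_pos": [2,-2,80],"spin": 0},
  {"delta_pos": [2,-2,115],"spin": 0},
  {"delta_pos": [2,-2,135],"spin": 0},
  {"delta_pos": [2,-2,143],"spin": 0},
  {"delta_pos": [2,-2,143],"spin": 0},
  {"delta_pos": [2,-2,143],"spin": 0},
])

```text
clock: 13.18
tcp_pos: [563.7, 294.8, 63.0]
orientation: [[0.399, 0.917, 0.002], [0.917, -0.399, 0.001], [0.002, 0.001, -1.0]]
ft_force: [0.2, -0.2, -2.3]
gripper_width: 35.4
grip_force: 30.0
```

Call:
play_rows([
  {"delta_pos": [0,0,0],"spin": 0},
  {"delta_pos": [0,0,0],"spin": 0},
  {"delta_pos": [0,0,0],"spin": 0},
  {"delta_pos": [0,0,-40],"spin": 0},
  {"delta_pos": [0,0,-90],"spin": 0},
  {"delta_pos": [0,0,-140],"spin": 0},
  {"delta_pos": [0,0,-140],"spin": 0},
  {"delta_pos": [0,0,-140],"spin": 0},
], claw=-0.4)

```text
clock: 14.18
tcp_pos: [562.9, 294.1, 201.3]
orientation: [[0.399, 0.917, 0.0], [0.917, -0.399, -0.0], [-0.0, 0.0, -1.0]]
ft_force: [0.9, -0.1, 0.7]
gripper_width: 60.8
grip_force: 0.0
```

Run:
```python
from h import *
st(); c=manip.calibration("top"); manip.get_image("top")
for d in manip.look_for("top","sleeve0"): print(d["score"],np.round(d["pixel"]),at("top",d["pixel"],33,c),at("top",d["pixel"],55,c))
plan(660,43,200,-23.4)
```

```text
14.175 [562.9 294.1 201.3] [[0.399, 0.917, 0.0], [0.917, -0.399, -0.0], [-0.0, 0.0, -1.0]] 60.786865353345526 0.0 [ 0.9 -0.1  0.7]
0.88 [268. 179.] [644.8  46.1  33. ] [639.   45.2  55. ]
plan [-191.0, 189.5, 0.3] spin -0.002 alt 3.14 j7 -67.7
```

Call:
play_rows([
  {"delta_pos": [-35,35,0],"spin": 0},
  {"delta_pos": [-75,75,0],"spin": 0},
  {"delta_pos": [-115,115,0],"spin": 0},
  {"delta_pos": [-150,150,0],"spin": 0},
  {"delta_pos": [-180,180,10],"spin": 0},
  {"delta_pos": [-191,190,30],"spin": 0},
  {"delta_pos": [-191,190,50],"spin": 0},
  {"delta_pos": [-191,190,60],"spin": 0},
  {"delta_pos": [-191,190,60],"spin": 0},
  {"delta_pos": [-191,190,60],"spin": 0},
], claw=-1)

```text
clock: 15.52
tcp_pos: [661.2, 44.7, 142.4]
orientation: [[0.397, 0.918, 0.001], [0.918, -0.397, 0.0], [0.001, 0.001, -1.0]]
ft_force: [0.2, 0.1, 0.8]
gripper_width: 87.1
grip_force: 0.0
```

Run:
```python
from h import *
st(); c=manip.calibration("wrist"); manip.get_image("wrist")
for d in manip.trace("wrist","sleeve0"):
    ys,xs=np.nonzero(d["pixels"]); print(d["score"],d["pixel"],xs.min(),xs.max(),ys.min(),ys.max(),at("wrist",d["pixel"],36,c))
print(proj("wrist",(660,43,36),c),proj("wrist",(563,294,55),c))
plan(660,42,40,-23.4)
```

```text
15.525 [661.2  44.7 142.4] [[0.397, 0.918, 0.001], [0.918, -0.397, 0.0], [0.001, 0.001, -1.0]] 87.09282399838014 0.0 [0.2 0.1 0.8]
0.71 [279.1, 211.9] 248 311 178 249 [661.3  47.6  36. ]
0.56 [79.8, 18.3] 36 114 0 51 [562.8 298.2  36. ]
[np.float64(279.9), np.float64(217.2)] [np.float64(70.2), np.float64(16.2)]
plan [-2.5, -0.6, 102.5] spin -0.001 alt 3.141 j7 -44.1
```

Call:
play_rows([
  {"delta_pos": [0,0,35],"spin": 0},
  {"delta_pos": [0,0,70],"spin": 0},
  {"delta_pos": [0,0,102],"spin": 0},
  {"delta_pos": [0,0,102],"spin": 0},
  {"delta_pos": [0,0,102],"spin": 0},
])

```text
clock: 16.25
tcp_pos: [662.0, 43.7, 41.3]
orientation: [[0.399, 0.917, 0.002], [0.917, -0.399, 0.0], [0.001, 0.002, -1.0]]
ft_force: [0.8, -1.1, 0.7]
gripper_width: 86.6
grip_force: 0.0
```

Call:
play_rows([
  {"delta_pos": [0,0,0],"spin": 0},
  {"delta_pos": [0,0,0],"spin": 0},
  {"delta_pos": [0,0,0],"spin": 0},
  {"delta_pos": [0,0,0],"spin": 0},
  {"delta_pos": [0,0,0],"spin": 0},
  {"delta_pos": [0,0,0],"spin": 0},
  {"delta_pos": [0,0,0],"spin": 0},
], claw=1)

```text
clock: 17.12
tcp_pos: [660.8, 43.5, 39.5]
orientation: [[0.399, 0.917, -0.0], [0.917, -0.399, 0.0], [-0.0, -0.0, -1.0]]
ft_force: [-1.8, -0.1, 1.0]
gripper_width: 35.4
grip_force: 30.0
```

Run:
```python
from h import *
st(); plan(656,254,205,-23.4); plan(656,254,62,-23.4)
```

```text
17.125 [660.8  43.5  39.5] [[0.399, 0.917, -0.0], [0.917, -0.399, 0.0], [-0.0, -0.0, -1.0]] 35.37090364696567 29.999675578437746 [-1.8 -0.1  1. ]
plan [191.2, -88.4, -165.5] spin -0.002 alt 3.14 j7 -46.9
plan [191.2, -88.4, -22.5] spin -0.002 alt 3.14 j7 -46.9
```

Call:
play_rows([
  {"delta_pos": [0,0,-40],"spin": 0},
  {"delta_pos": [0,0,-85],"spin": 0},
  {"delta_pos": [0,0,-130],"spin": 0},
  {"delta_pos": [0,0,-160],"spin": 0},
  {"delta_pos": [25,-12,-165],"spin": 0},
  {"delta_pos": [60,-28,-165],"spin": 0},
  {"delta_pos": [95,-44,-165],"spin": 0},
  {"delta_pos": [130,-60,-165],"spin": 0},
  {"delta_pos": [165,-76,-165],"spin": 0},
  {"delta_pos": [185,-86,-165],"spin": 0},
  {"delta_pos": [191,-88,-165],"spin": 0},
  {"delta_pos": [191,-88,-165],"spin": 0},
  {"delta_pos": [191,-88,-165],"spin": 0},
])

```text
clock: 18.75
tcp_pos: [657.2, 251.5, 204.5]
orientation: [[0.401, 0.916, 0.0], [0.916, -0.401, -0.001], [-0.001, 0.001, -1.0]]
ft_force: [-0.3, -1.3, -2.7]
gripper_width: 35.6
grip_force: 30.0
```

Call:
play_rows([
  {"delta_pos": [0,0,40],"spin": 0},
  {"delta_pos": [0,0,80],"spin": 0},
  {"delta_pos": [0,0,115],"spin": 0},
  {"delta_pos": [0,0,135],"spin": 0},
  {"delta_pos": [0,0,143],"spin": 0},
  {"delta_pos": [0,0,143],"spin": 0},
  {"delta_pos": [0,0,143],"spin": 0},
])

```text
clock: 19.62
tcp_pos: [657.2, 254.1, 63.1]
orientation: [[0.399, 0.917, 0.002], [0.917, -0.399, 0.001], [0.002, 0.001, -1.0]]
ft_force: [-0.1, 0.4, -2.7]
gripper_width: 35.2
grip_force: 30.0
```

Run:
```python
from h import *
st()
c=manip.calibration("top"); manip.get_image("top")
for d in manip.look_for("top","sleeve0"): print(d["score"],np.round(d["pixel"]),at("top",d["pixel"],33,c),at("top",d["pixel"],55,c))
```

```text
19.625 [657.2 254.1  63.1] [[0.399, 0.917, 0.002], [0.917, -0.399, 0.001], [0.002, 0.001, -1.0]] 35.17766471117518 29.999701157212257 [-0.1  0.4 -2.7]
0.63 [177. 208.] [554.2 300.3  33. ] [549.9 295.3  55. ]
```

Call:
play_rows([
  {"delta_pos": [0,0,0],"spin": 0},
  {"delta_pos": [0,0,0],"spin": 0},
  {"delta_pos": [0,0,0],"spin": 0},
  {"delta_pos": [0,0,-40],"spin": 0},
  {"delta_pos": [0,0,-90],"spin": 0},
  {"delta_pos": [0,0,-140],"spin": 0},
  {"delta_pos": [0,0,-140],"spin": 0},
  {"delta_pos": [0,0,-140],"spin": 0},
], claw=-0.4)

```text
clock: 20.72
tcp_pos: [656.3, 253.5, 201.2]
orientation: [[0.399, 0.917, -0.0], [0.917, -0.399, -0.0], [-0.0, 0.0, -1.0]]
ft_force: [-0.2, 0.3, -0.4]
gripper_width: 60.9
grip_force: 0.0
```

Run:
```python
from h import *
st(); plan(538.5,106.8,200,-23.4)
```

```text
20.725 [656.3 253.5 201.2] [[0.399, 0.917, -0.0], [0.917, -0.399, -0.0], [-0.0, 0.0, -1.0]] 60.87842153831219 0.0 [-0.2  0.3 -0.4]
plan [-181.5, -49.6, 1.3] spin -0.002 alt 3.14 j7 -61.5
```

Call:
play_rows([
  {"delta_pos": [-40,-11,0],"spin": 0},
  {"delta_pos": [-80,-22,0],"spin": 0},
  {"delta_pos": [-120,-33,0],"spin": 0},
  {"delta_pos": [-155,-43,0],"spin": 0},
  {"delta_pos": [-181,-50,0],"spin": 0},
  {"delta_pos": [-181,-50,0],"spin": 0},
  {"delta_pos": [-181,-50,0],"spin": 0},
  {"delta_pos": [-181,-50,0],"spin": 0},
], claw=1)

```text
clock: 21.72
tcp_pos: [538.5, 108.5, 201.1]
orientation: [[0.398, 0.918, -0.001], [0.918, -0.398, 0.001], [0.0, -0.001, -1.0]]
ft_force: [1.2, -0.0, -0.2]
gripper_width: 0.8
grip_force: 0.0
```

Run:
```python
from h import *
st(); c=manip.calibration("wrist"); im=save("wrist","w2.png")
print(proj("wrist",(562.3,161.9,85),c)); plan(538.5,106.8,64,-23.4)
for d in manip.look_for("wrist","sleeve0"): print(d["score"],np.round(d["pixel"]),at("wrist",d["pixel"],55,c))
```

```text
21.725 [538.5 108.5 201.1] [[0.398, 0.918, -0.001], [0.918, -0.398, 0.001], [0.0, -0.001, -1.0]] 0.7652802282695086 0.0 [ 1.2 -0.  -0.2]
[np.float64(281.2), np.float64(145.6)]
plan [-1.7, 0.7, 137.2] spin -0.0 alt -0.0 j7 -46.9
0.78 [333.  28.] [653.5 247.9  55. ]
0.65 [234.  28.] [566.8 285.   55. ]
```

View pics/w2.png

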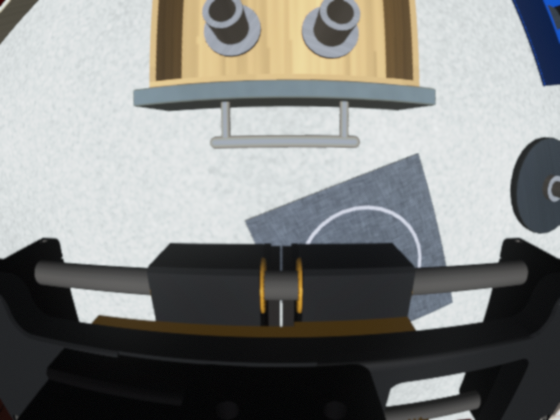

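Wrist view: both sleeves are standing in the drawer at (232,28) and (333,28). The handle bar is centred at (285,142), as predicted.

Call:
play_rows([
  {"delta_pos": [0,0,40],"spin": 0},
  {"delta_pos": [0,0,85],"spin": 0},
  {"delta_pos": [0,0,125],"spin": 0},
  {"delta_pos": [0,0,137],"spin": 0},
  {"delta_pos": [10,0,137],"spin": 0},
  {"delta_pos": [25,0,137],"spin": 0},
  {"delta_pos": [35,0,137],"spin": 0},
  {"delta_pos": [43,0,137],"spin": 0},
  {"delta_pos": [50,0,137],"spin": 0},
  {"delta_pos": [58,0,137],"spin": 0},
  {"delta_pos": [68,0,137],"spin": 0},
  {"delta_pos": [80,0,137],"spin": 0},
  {"delta_pos": [93,0,137],"spin": 0},
  {"delta_pos": [107,0,137],"spin": 0},
  {"delta_pos": [121,0,137],"spin": 0},
  {"delta_pos": [135,0,137],"spin": 0},
  {"delta_pos": [147,0,137],"spin": 0},
  {"delta_pos": [155,0,137],"spin": 0},
  {"delta_pos": [160,0,137],"spin": 0},
  {"delta_pos": [160,0,137],"spin": 0},
])

```text
clock: 24.32
tcp_pos: [602.4, 254.6, 64.6]
orientation: [[0.398, 0.917, 0.0], [0.917, -0.398, 0.0], [0.001, 0.0, -1.0]]
ft_force: [-0.5, 0.1, 0.5]
gripper_width: 0.5
grip_force: 0.0
```

Call:
play_rows([
  {"delta_pos": [8,0,0],"spin": 0},
  {"delta_pos": [18,0,0],"spin": 0},
  {"delta_pos": [28,0,0],"spin": 0},
  {"delta_pos": [36,0,0],"spin": 0},
  {"delta_pos": [42,0,0],"spin": 0},
  {"delta_pos": [46,0,0],"spin": 0},
  {"delta_pos": [48,0,0],"spin": 0},
  {"delta_pos": [48,0,0],"spin": 0},
])

```text
clock: 25.32
tcp_pos: [621.3, 298.6, 64.6]
orientation: [[0.398, 0.917, 0.0], [0.917, -0.398, 0.0], [0.0, -0.0, -1.0]]
ft_force: [-0.6, 0.7, -0.3]
gripper_width: 0.8
grip_force: 0.0
```

Run:
```python
from h import *
s=st(); print(np.dot(np.array(s["tcp_pos"])[:2]-[562.3,161.9],[.397,.918]))
c=manip.calibration("wrist"); save("wrist","w3.png")
```

```text
25.325 [621.3 298.6  64.6] [[0.398, 0.917, 0.0], [0.917, -0.398, 0.0], [0.0, -0.0, -1.0]] 0.768858607339674 0.0 [-0.6  0.7 -0.3]
148.94689571583913
```

View pics/w3.png

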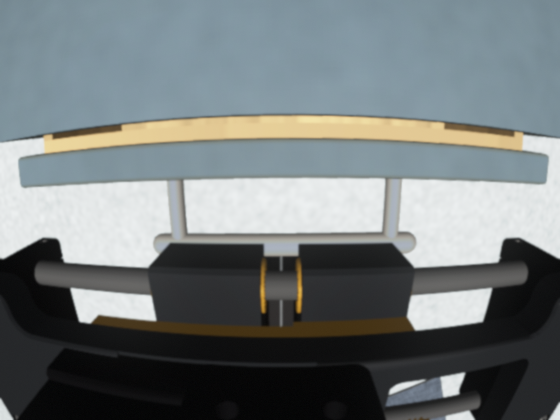

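Wrist view: the drawer is nearly shut, with a wood gap of about 15 mm at rows 120–150. The bar is against the fingers at row 242.

Call:
play_rows([
  {"delta_pos": [3,0,0],"spin": 0},
  {"delta_pos": [6,0,0],"spin": 0},
  {"delta_pos": [9,0,0],"spin": 0},
  {"delta_pos": [12,0,0],"spin": 0},
  {"delta_pos": [12,0,0],"spin": 0},
])

```text
clock: 26.0
tcp_pos: [625.1, 306.6, 64.4]
orientation: [[0.4, 0.917, -0.003], [0.917, -0.4, -0.005], [-0.006, -0.001, -1.0]]
ft_force: [-8.8, -12.0, 9.7]
gripper_width: 0.4
grip_force: 7.0
```

Call:
play_rows([
  {"delta_pos": [3,0,0],"spin": 0},
  {"delta_pos": [6,0,0],"spin": 0},
  {"delta_pos": [6,0,0],"spin": 0},
])

```text
clock: 26.38
tcp_pos: [625.4, 306.9, 64.2]
orientation: [[0.401, 0.916, -0.009], [0.916, -0.402, -0.014], [-0.017, -0.002, -1.0]]
ft_force: [-24.8, -29.2, 24.8]
gripper_width: 0.2
grip_force: 19.3
```

Call:
play_rows([
  {"delta_pos": [-15,0,0],"spin": 0},
  {"delta_pos": [-40,0,0],"spin": 0},
  {"delta_pos": [-60,0,-30],"spin": 0},
  {"delta_pos": [-70,0,-80],"spin": 0},
  {"delta_pos": [-80,0,-130],"spin": 0},
  {"delta_pos": [-80,0,-160],"spin": 0},
  {"delta_pos": [-80,0,-160],"spin": 0},
], claw=-1)

```text
clock: 27.25
tcp_pos: [597.9, 242.6, 227.7]
orientation: [[0.399, 0.917, 0.005], [0.917, -0.399, 0.002], [0.004, 0.004, -1.0]]
ft_force: [0.0, 0.4, -0.2]
gripper_width: 62.6
grip_force: 0.0
```

Run:
```python
from h import *
st(); im=save("wrist","w4.png")
c=manip.calibration("top"); manip.get_image("top")
d=manip.trace("top","cover")[0]; ys,xs=np.nonzero(d["pixels"]); print(d["score"],d["pixel"],xs.min(),xs.max(),ys.min(),ys.max(),at("top",d["pixel"],12,c))
for k in ("screwdriver","bearing","dish"): print(k,[at("top",q["pixel"],10,c) for q in manip.look_for("top",k)[:1]])
```

```text
27.25 [597.9 242.6 227.7] [[0.399, 0.917, 0.005], [0.917, -0.399, 0.002], [0.004, 0.004, -1.0]] 62.622197242332255 0.0 [ 0.   0.4 -0.2]
0.65 [421.2, 248.2] 393 446 221 275 [ 459.  -390.6   12. ]
screwdriver [array([ 645.5, -404. ,   10. ])]
bearing []
dish [array([ 384.2, -103.7,   10. ])]
```

View pics/w4.png

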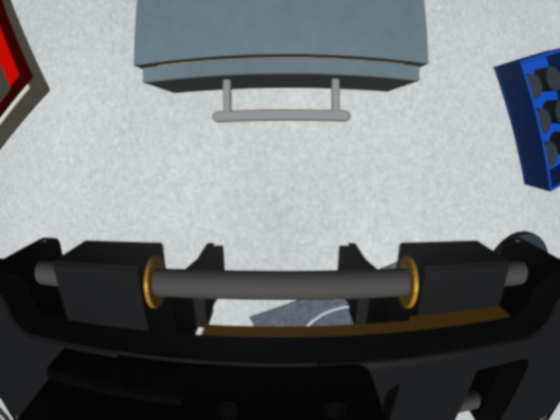

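Wrist view: the drawer panel sits flush on the unit at row 65, with the handle at (281,116). The hard stop was felt after a travel of about 173 mm, so the drawer is shut. Next is the cover.

Run:
```python
from h import *
plan(459,-387,180,-23.4)
```

```text
plan [-630.9, 124.5, 43.8] spin -0.001 alt 3.141 j7 -61.3
```

Call:
play_rows([
  {"delta_pos": [-30,6,0],"spin": 0},
  {"delta_pos": [-75,15,0],"spin": 0},
  {"delta_pos": [-125,25,0],"spin": 0},
  {"delta_pos": [-175,35,0],"spin": 0},
  {"delta_pos": [-225,44,0],"spin": 0},
  {"delta_pos": [-275,54,0],"spin": 0},
  {"delta_pos": [-325,64,0],"spin": 0},
  {"delta_pos": [-375,74,0],"spin": 0},
  {"delta_pos": [-425,84,0],"spin": 0},
  {"delta_pos": [-475,94,0],"spin": 0},
  {"delta_pos": [-525,104,10],"spin": 0},
  {"delta_pos": [-570,113,20],"spin": 0},
  {"delta_pos": [-605,120,30],"spin": 0},
  {"delta_pos": [-630,124,40],"spin": 0},
  {"delta_pos": [-630,124,40],"spin": 0},
  {"delta_pos": [-630,124,40],"spin": 0},
  {"delta_pos": [-630,124,40],"spin": 0},
])

```text
clock: 29.68
tcp_pos: [460.2, -384.4, 185.1]
orientation: [[0.397, 0.918, 0.001], [0.918, -0.397, -0.0], [0.0, 0.001, -1.0]]
ft_force: [0.2, -0.4, 0.4]
gripper_width: 87.1
grip_force: 0.0
```

Run:
```python
from h import *
st(); c=manip.calibration("wrist"); im=save("wrist","w5.png")
for d in manip.trace("wrist","cover")[:1]:
    ys,xs=np.nonzero(d["pixels"]); print(d["score"],d["pixel"],xs.min(),xs.max(),ys.min(),ys.max())
print(proj("wrist",(459,-387,55),c),proj("wrist",(459,-387,12),c)); 
for a in range(0,360,90): print(proj("wrist",(459+25*np.cos(np.radians(a)),-387+25*np.sin(np.radians(a)),55),c))
plan(459,-387,27,-23.4)
```

```text
29.675 [ 460.2 -384.4  185.1] [[0.397, 0.918, 0.001], [0.918, -0.397, -0.0], [0.0, 0.001, -1.0]] 87.05218918231579 0.0 [ 0.2 -0.4  0.4]
0.88 [281.1, 196.4] 213 351 130 265
[np.float64(280.3), np.float64(211.4)] [np.float64(280.3), np.float64(201.5)]
[np.float64(305.2), np.float64(200.9)]
[np.float64(269.4), np.float64(187.0)]
[np.float64(255.8), np.float64(221.7)]
[np.float64(290.8), np.float64(234.9)]
plan [-2.3, -0.1, 158.0] spin 0.0 alt 0.0 j7 6.6
```

View pics/w5.png

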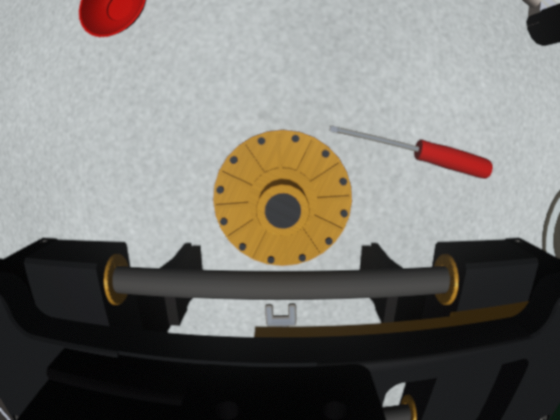

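Wrist view: the cover's disc is centred at (282,198) and the hub at (283,207), about 4 mm from prediction along tool x. The screwdriver is clear at (330–490,130–170).

Call:
play_rows([
  {"delta_pos": [1,2,45],"spin": 0},
  {"delta_pos": [1,2,90],"spin": 0},
  {"delta_pos": [1,2,125],"spin": 0},
  {"delta_pos": [1,2,148],"spin": 0},
  {"delta_pos": [1,2,157],"spin": 0},
  {"delta_pos": [1,2,157],"spin": 0},
])

```text
clock: 30.52
tcp_pos: [461.7, -385.4, 27.8]
orientation: [[0.398, 0.917, -0.0], [0.917, -0.398, 0.0], [0.0, -0.0, -1.0]]
ft_force: [-0.8, -0.8, 0.9]
gripper_width: 87.3
grip_force: 0.0
```

Call:
play_rows([
  {"delta_pos": [0,0,0],"spin": 0},
  {"delta_pos": [0,0,0],"spin": 0},
  {"delta_pos": [0,0,0],"spin": 0},
  {"delta_pos": [0,0,0],"spin": 0},
  {"delta_pos": [0,0,0],"spin": 0},
  {"delta_pos": [0,0,0],"spin": 0},
  {"delta_pos": [0,0,0],"spin": 0},
], claw=1)

```text
clock: 31.4
tcp_pos: [461.5, -385.7, 27.7]
orientation: [[0.399, 0.917, 0.0], [0.917, -0.399, -0.0], [-0.0, 0.0, -1.0]]
ft_force: [0.4, 0.2, 0.8]
gripper_width: 49.5
grip_force: 30.0
```

Call:
play_rows([
  {"delta_pos": [0,0,-20],"spin": 0},
  {"delta_pos": [0,0,-50],"spin": 0},
  {"delta_pos": [0,0,-85],"spin": 0},
  {"delta_pos": [0,0,-100],"spin": 0},
  {"delta_pos": [0,0,-100],"spin": 0},
  {"delta_pos": [0,0,-100],"spin": 0},
])

```text
clock: 32.15
tcp_pos: [460.6, -385.1, 126.0]
orientation: [[0.399, 0.917, -0.002], [0.917, -0.399, 0.002], [0.001, -0.002, -1.0]]
ft_force: [-0.1, -0.1, -6.8]
gripper_width: 49.4
grip_force: 30.0
```

Run:
```python
from h import *
st(); c=manip.calibration("wrist"); im=manip.get_image("wrist")
for d in manip.trace("wrist","cover")[:1]:
    ys,xs=np.nonzero(d["pixels"]); print(d["score"],d["pixel"],xs.min(),xs.max(),ys.min(),ys.max())
plan(592.5,-15.7,124,-23.4);plan(592.5,-15.7,30,-23.4)
```

```text
32.15 [ 460.6 -385.1  126. ] [[0.399, 0.917, -0.002], [0.917, -0.399, 0.002], [0.001, -0.002, -1.0]] 49.35842351476367 29.999978807754815 [-0.1 -0.1 -6.8]
0.83 [282.1, 210.1] 159 401 126 327
plan [391.3, -26.3, 2.4] spin -0.002 alt 3.14 j7 5.3
plan [391.3, -26.1, 96.4] spin -0.002 alt 3.14 j7 5.3
```

Call:
play_rows([
  {"delta_pos": [15,-1,0],"spin": 0},
  {"delta_pos": [45,-3,0],"spin": 0},
  {"delta_pos": [85,-6,0],"spin": 0},
  {"delta_pos": [125,-8,0],"spin": 0},
  {"delta_pos": [165,-11,0],"spin": 0},
  {"delta_pos": [205,-14,0],"spin": 0},
  {"delta_pos": [245,-17,0],"spin": 0},
  {"delta_pos": [285,-19,0],"spin": 0},
  {"delta_pos": [325,-22,0],"spin": 0},
  {"delta_pos": [360,-24,15],"spin": 0},
  {"delta_pos": [382,-26,30],"spin": 0},
  {"delta_pos": [391,-26,45],"spin": 0},
  {"delta_pos": [391,-26,60],"spin": 0},
  {"delta_pos": [391,-26,60],"spin": 0},
  {"delta_pos": [391,-26,60],"spin": 0},
])

```text
clock: 34.12
tcp_pos: [593.6, -17.8, 67.9]
orientation: [[0.4, 0.916, 0.0], [0.916, -0.4, -0.0], [-0.0, 0.0, -1.0]]
ft_force: [-0.0, -1.2, -6.9]
gripper_width: 49.4
grip_force: 30.0
```

Run:
```python
from h import *
st(); c=manip.calibration("wrist"); im=save("wrist","w6.png")
for a in range(0,360,45): print(proj("wrist",(592.5+79*np.cos(np.radians(a)),-15.7+79*np.sin(np.radians(a)),3),c))
plan(592.5,-15.7,30.5,-23.4)
```

```text
34.125 [593.6 -17.8  67.9] [[0.4, 0.916, 0.0], [0.916, -0.4, -0.0], [-0.0, 0.0, -1.0]] 49.40095821526291 29.99994800426066 [-0.  -1.2 -6.9]
[np.float64(377.3), np.float64(185.3)]
[np.float64(319.3), np.float64(125.3)]
[np.float64(232.2), np.float64(127.1)]
[np.float64(177.5), np.float64(189.2)]
[np.float64(185.5), np.float64(265.5)]
[np.float64(242.7), np.float64(313.2)]
[np.float64(317.0), np.float64(312.1)]
[np.float64(372.5), np.float64(262.4)]
plan [1.3, -2.1, 37.7] spin -0.003 alt 3.139 j7 -37.9
```

View pics/w6.png

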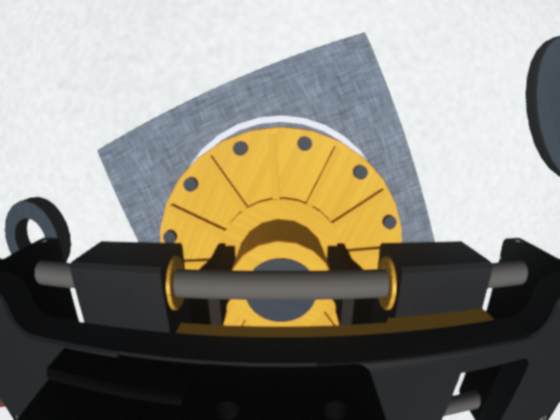

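Wrist view: the circle's arc apex is at about (280,118), as predicted, and the cover is symmetric over it. Lowering now.

Call:
play_rows([
  {"delta_pos": [1,-2,12],"spin": 0},
  {"delta_pos": [1,-2,24],"spin": 0},
  {"delta_pos": [1,-2,33],"spin": 0},
  {"delta_pos": [1,-2,37],"spin": 0},
  {"delta_pos": [1,-2,37],"spin": 0},
  {"delta_pos": [1,-2,37],"spin": 0},
])

```text
clock: 34.92
tcp_pos: [592.0, -14.9, 30.7]
orientation: [[0.399, 0.917, -0.0], [0.917, -0.399, 0.0], [-0.0, -0.0, -1.0]]
ft_force: [-2.9, 0.8, -2.1]
gripper_width: 48.9
grip_force: 30.0
```

Call:
play_rows([
  {"delta_pos": [0,0,0],"spin": 0},
  {"delta_pos": [0,0,0],"spin": 0},
  {"delta_pos": [0,0,0],"spin": 0},
  {"delta_pos": [0,0,0],"spin": 0},
  {"delta_pos": [0,0,0],"spin": 0},
  {"delta_pos": [0,0,0],"spin": 0},
], claw=-1)

```text
clock: 35.67
tcp_pos: [592.0, -15.0, 30.5]
orientation: [[0.399, 0.917, -0.0], [0.917, -0.399, 0.0], [0.0, -0.0, -1.0]]
ft_force: [-0.4, 0.9, -0.1]
gripper_width: 86.7
grip_force: 0.0
```

Call:
play_rows([
  {"delta_pos": [0,0,-40],"spin": 0},
  {"delta_pos": [0,0,-90],"spin": 0},
  {"delta_pos": [0,0,-140],"spin": 0},
  {"delta_pos": [0,0,-190],"spin": 0},
  {"delta_pos": [0,0,-240],"spin": 0},
  {"delta_pos": [0,0,-270],"spin": 0},
  {"delta_pos": [0,0,-270],"spin": 0},
])

```text
clock: 36.55
tcp_pos: [593.1, -14.7, 303.3]
orientation: [[0.399, 0.917, 0.004], [0.917, -0.399, -0.0], [0.002, 0.004, -1.0]]
ft_force: [-0.4, 0.3, -0.6]
gripper_width: 86.8
grip_force: 0.0
```

Run:
```python
from h import *
st(); c=manip.calibration("wrist"); im=save("wrist","w7.png")
d=manip.trace("wrist","cover")[0]; m=d["pixels"].astype(np.uint8); ys,xs=np.nonzero(m); print(d["score"],d["pixel"],xs.min(),xs.max(),ys.min(),ys.max())
# disc centre: fit circle in the plane z=15 to back-projected outline
ct=max(cv2.findContours(m,cv2.RETR_EXTERNAL,cv2.CHAIN_APPROX_NONE)[0],key=len)[:,0]
P=np.array([at("wrist",p,15,c)[:2] for p in ct]); (x,y),r=cv2.minEnclosingCircle(P.astype(np.float32)); print("cover",x,y,r)
C=np.array([892,-23]); 
plan(659.5,-314.5,300,51.6)
```

```text
36.55 [593.1 -14.7 303.3] [[0.399, 0.917, 0.004], [0.917, -0.399, -0.0], [0.002, 0.004, -1.0]] 86.84631078975742 0.0 [-0.4  0.3 -0.6]
0.68 [278.7, 182.7] 227 331 130 233
cover 591.686767578125 -15.594868659973145 74.5436782836914
plan [-247.7, 181.4, 0.2] spin -1.311 alt 1.831 j7 -32.8
```

Run:
```python
from h import *
plan(659.5,-314.5,300,-38.4)
```

```text
plan [-247.7, 181.4, 0.2] spin 0.26 alt -2.882 j7 -32.8
```

Call:
play_rows([
  {"delta_pos": [-35,25,0],"spin": 0.04},
  {"delta_pos": [-75,55,0],"spin": 0.09},
  {"delta_pos": [-115,84,0],"spin": 0.14},
  {"delta_pos": [-155,113,0],"spin": 0.19},
  {"delta_pos": [-195,143,0],"spin": 0.24},
  {"delta_pos": [-230,168,0],"spin": 0.262},
  {"delta_pos": [-248,181,0],"spin": 0.262},
  {"delta_pos": [-248,181,0],"spin": 0.262},
  {"delta_pos": [-248,181,0],"spin": 0.262},
  {"delta_pos": [-248,181,0],"spin": 0.262},
])

```text
clock: 37.9
tcp_pos: [659.3, -313.2, 300.7]
orientation: [[0.621, 0.784, 0.0], [0.784, -0.621, 0.0], [0.0, -0.0, -1.0]]
ft_force: [0.2, 0.5, -0.5]
gripper_width: 86.8
grip_force: 0.0
```

Run:
```python
from h import *
st(); c=manip.calibration("wrist"); im=save("wrist","w8.png")
for d in manip.look_for("wrist","grip")[:2]: print(d["pixel"],d["score"],at("wrist",d["pixel"],225,c))
print(proj("wrist",(659.5,-314.5,245),c))
plan(659.5,-314.5,217,-38.4)
```

```text
37.9 [ 659.3 -313.2  300.7] [[0.621, 0.784, 0.0], [0.784, -0.621, 0.0], [0.0, -0.0, -1.0]] 86.76021795028764 0.0 [ 0.2  0.5 -0.5]
[281.9, 126.6] 0.75 [ 705.8 -255.6  225. ]
[np.float64(282.4), np.float64(234.4)]
plan [-0.6, 0.8, 83.9] spin -0.0 alt -0.0 j7 -23.8
```

View pics/w8.png

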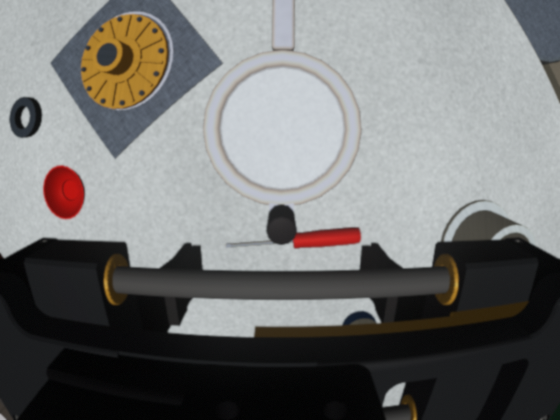

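Wrist view: the knob top is at (281,232), as predicted (282,234). The lens is at (282,128), and the cover lies inside the circle at (125,62).

Call:
play_rows([
  {"delta_pos": [0,0,30],"spin": 0},
  {"delta_pos": [0,0,60],"spin": 0},
  {"delta_pos": [0,0,83],"spin": 0},
  {"delta_pos": [0,0,83],"spin": 0},
])

```text
clock: 38.5
tcp_pos: [658.2, -313.9, 215.8]
orientation: [[0.622, 0.783, -0.003], [0.783, -0.622, 0.001], [-0.001, -0.003, -1.0]]
ft_force: [0.9, 0.1, 0.0]
gripper_width: 87.1
grip_force: 0.0
```

Call:
play_rows([
  {"delta_pos": [0,0,0],"spin": 0},
  {"delta_pos": [0,0,0],"spin": 0},
  {"delta_pos": [0,0,0],"spin": 0},
  {"delta_pos": [0,0,0],"spin": 0},
  {"delta_pos": [0,0,0],"spin": 0},
  {"delta_pos": [0,0,0],"spin": 0},
  {"delta_pos": [0,0,0],"spin": 0},
  {"delta_pos": [0,0,0],"spin": 0},
], claw=1)

```text
clock: 39.5
tcp_pos: [659.1, -314.6, 217.5]
orientation: [[0.623, 0.783, -0.0], [0.783, -0.623, 0.0], [-0.0, -0.0, -1.0]]
ft_force: [-0.5, -0.1, -0.2]
gripper_width: 21.3
grip_force: 30.0
```

Run:
```python
from h import *
s=st(); p=np.array(s["tcp_pos"]); R=np.array(s["orientation"])
C=np.array([892,-23]); r=p[:2]-C; a0=np.arctan2(r[1],r[0]); rr=np.hypot(*r)
k=np.array([591.7,-15.6])-C; a1=np.arctan2(k[1],k[0]); tot=(a1-a0+np.pi)%(2*np.pi)-np.pi; print(rr,np.degrees([a0,a1,tot]))
for i in range(1,13):
    a=tot*i/12; q=[*(C+rr*np.array([np.cos(a0+a),np.sin(a0+a)])),p[2]]
    print((R.T@(q-p)).round(1).tolist(),round(-a,2),np.round(q))
```

```text
39.5 [ 659.1 -314.6  217.5] [[0.623, 0.783, -0.0], [0.783, -0.623, 0.0], [-0.0, -0.0, -1.0]] 21.30967373791363 29.999777181074023 [-0.5 -0.1 -0.2]
373.1638597879767 [-128.61125324  178.58840166  -52.8003451 ]
[1.2, -28.6, 0.0] 0.08 [ 637. -296.  218.]
[4.5, -57.1, 0.0] 0.15 [ 617. -276.  218.]
[10.0, -85.2, 0.0] 0.23 [ 599. -254.  218.]
[17.7, -112.8, 0.0] 0.31 [ 582. -231.  218.]
[27.4, -139.7, 0.0] 0.38 [ 567. -206.  218.]
[39.2, -165.8, 0.0] 0.46 [ 554. -181.  218.]
[53.0, -191.0, 0.0] 0.54 [ 543. -154.  218.]
[68.6, -215.0, 0.0] 0.61 [ 534. -127.  218.]
[86.1, -237.7, 0.0] 0.69 [527. -99. 218.]
[105.2, -259.0, 0.0] 0.77 [522. -71. 218.]
[125.9, -278.8, 0.0] 0.84 [519. -42. 218.]
[148.1, -297.0, 0.0] 0.92 [519. -14. 218.]
```

Call:
play_rows([
  {"delta_pos": [0.5,-14,0],"spin": 0.04},
  {"delta_pos": [1,-29,0],"spin": 0.08},
  {"delta_pos": [4.5,-57,0],"spin": 0.15},
  {"delta_pos": [10,-85,0],"spin": 0.23},
  {"delta_pos": [18,-113,0],"spin": 0.31},
  {"delta_pos": [27,-140,0],"spin": 0.38},
  {"delta_pos": [39,-166,0],"spin": 0.46},
  {"delta_pos": [53,-191,0],"spin": 0.54},
  {"delta_pos": [69,-215,0],"spin": 0.61},
  {"delta_pos": [86,-238,0],"spin": 0.69},
  {"delta_pos": [105,-259,0],"spin": 0.77},
  {"delta_pos": [116,-269,0],"spin": 0.8},
  {"delta_pos": [126,-279,0],"spin": 0.84},
  {"delta_pos": [137,-288,0],"spin": 0.88},
  {"delta_pos": [148,-297,0],"spin": 0.92},
  {"delta_pos": [148,-297,0],"spin": 0.92},
  {"delta_pos": [148,-297,0],"spin": 0.92},
  {"delta_pos": [148,-297,0],"spin": 0.92},
])

```text
clock: 41.75
tcp_pos: [520.4, -13.4, 217.4]
orientation: [[1.0, -0.021, 0.003], [-0.021, -1.0, 0.001], [0.003, -0.001, -1.0]]
ft_force: [11.0, 0.4, -8.0]
gripper_width: 21.4
grip_force: 30.0
```

Call:
play_rows([
  {"delta_pos": [0,0,0],"spin": 0},
  {"delta_pos": [0,0,0],"spin": 0},
  {"delta_pos": [0,0,0],"spin": 0},
  {"delta_pos": [0,0,0],"spin": 0},
  {"delta_pos": [0,0,0],"spin": 0},
  {"delta_pos": [0,0,0],"spin": 0},
  {"delta_pos": [0,0,-40],"spin": 0},
  {"delta_pos": [0,0,-80],"spin": 0},
  {"delta_pos": [0,0,-120],"spin": 0},
  {"delta_pos": [0,0,-120],"spin": 0},
  {"delta_pos": [0,0,-120],"spin": 0},
], claw=-1)

```text
clock: 43.12
tcp_pos: [518.7, -13.9, 336.9]
orientation: [[1.0, -0.021, -0.001], [-0.021, -1.0, 0.0], [-0.001, 0.0, -1.0]]
ft_force: [0.1, -0.3, -0.2]
gripper_width: 87.4
grip_force: 0.0
```

Run:
```python
from h import *
st(); im=save("wrist","w9.png")
c=manip.calibration("wrist"); print("lens",proj("wrist",(592,-15.5,207),c),"knob",proj("wrist",(520,-14,245),c),"cover",proj("wrist",(591.7,-15.6,15),c))
a=np.radians(np.arange(0,360,90)); print([proj("wrist",(592+65*np.cos(t),-15.5+65*np.sin(t),207),c) for t in a])
```

```text
43.125 [518.7 -13.9 336.9] [[1.0, -0.021, -0.001], [-0.021, -1.0, 0.0], [-0.001, 0.0, -1.0]] 87.36386792585489 0.0 [ 0.1 -0.3 -0.2]
lens [np.float64(282.2), np.float64(126.9)] knob [np.float64(282.4), np.float64(216.7)] cover [np.float64(281.7), np.float64(128.7)]
[[np.float64(280.7), np.float64(55.8)], [np.float64(210.0), np.float64(129.8)], [np.float64(283.7), np.float64(198.5)], [np.float64(354.4), np.float64(126.9)]]
```

View pics/w9.png

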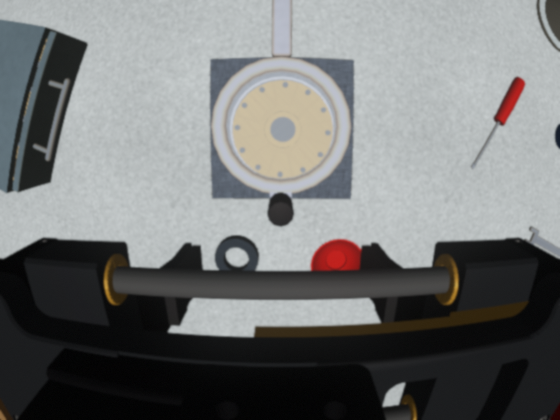

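Wrist view: the lens ring is centred at (282,125) over the cover hub at (283,130), as predicted. The drawer on the left has a thin line at the unit, so I'll check that closely.

Run:
```python
from h import *
im=manip.get_image("top"); cv2.imwrite('pics/crop2.png',cv2.resize(im[85:225,40:240,::-1],None,fx=4,fy=4,interpolation=cv2.INTER_CUBIC))
c=manip.calibration("top"); u=np.array([.397,.918]);v=np.array([-.918,.397]);h=np.array([562.3,161.9])
for tr in (165,173,181):
    q=h+tr*u; f=lambda p,z:(4*(np.array(proj("top",(*p,z),c))-[40,85])).round().tolist()
    print(tr,"handle ends",f(q+60*v,85),f(q-60*v,85),"panel outer top",f(q+35*u+125*v,108),f(q+35*u-125*v,108))
```

```text
165 handle ends [478.0, 449.0] [558.0, 295.0] panel outer top [377.0, 507.0] [548.0, 182.0]
173 handle ends [467.0, 444.0] [547.0, 291.0] panel outer top [366.0, 502.0] [538.0, 178.0]
181 handle ends [457.0, 440.0] [537.0, 286.0] panel outer top [356.0, 497.0] [528.0, 173.0]
```

View pics/crop2.png

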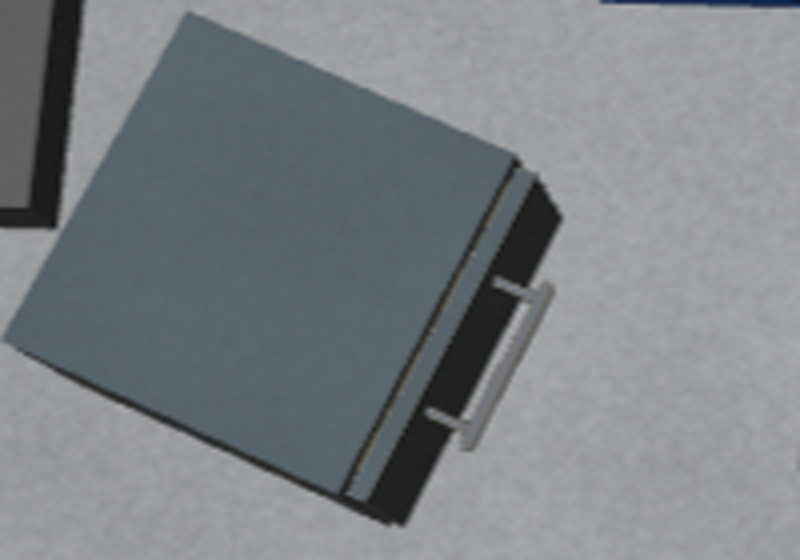

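Crop: the panel's top corner is at (538,178), exactly where 173 mm of travel puts it. The panel is against the unit with at most a 1–2 mm line, so the drawer is shut. Handing in.

```bash
python3 -c "
from h import *
st(); print(manip.sign_off())"
```

```text
43.225 [518.4 -13.9 336.3] [[1.0, -0.021, -0.002], [-0.021, -1.0, 0.0], [-0.002, -0.0, -1.0]] 86.84108128415342 0.0 [ 0.1  0.8 -0.2]
the job is handed in; nothing more can be done
None
```

I handed the job in at 43 s: both sleeves are in the shut drawer, the cover is within about 1 mm of the circle's centre, and the lens is centred over it to within a few mm; these are my camera readings, and the sign-off returned no verdict.

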